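# Snap the light bar into the viewing lamp's spring clips

### The job

Fit the loose light bar into the viewing lamp: pick it up, hold it level and centred over the two spring clips and press it straight down with its bevelled ends until both ends have snapped fully home under the clips. Press gently - stop as soon as it has snapped in, because forcing it down hard onto its rests breaks the lamp - then let go, and leave the other things on the bench alone.

Things in the scene. Friction and masses are not known exactly. Their poses are not given: they have to be found in the camera images.
- bar_mid (a point): Centre (half-way up) of the loose light bar: straight, plain aluminium, white strip on top, grey ends; 160 mm long over its end edges (this point's x), 22 mm wide (y), 40 mm high (z, up), about 0.12 kg, flat on the bench at the start. Both ends are bevelled above and below, 30 degrees from upright, to an edge half-way up; the middle 136 mm has flat sides. Either way round is right.
- bar_end1 (a point): Mid-height edge of the bar's end at +x of the bar, 80 mm from its centre.
- bar_end2 (a point): Mid-height edge of the bar's other end, at -x of the bar, 80 mm from its centre.
- lamp: The viewing lamp, fixed to the bench: white base plate 240 mm long (x) x 90 mm wide (y) x 6 mm; origin at the centre of its underside. Over it an aluminium carriage 30 mm wide bears two rests and two facing spring clips. The bar belongs between the clips, along x, centred at x = y = 0, underside on the rests. Over 34 N between bar and lamp (all contacts added, some 10 N being the clips' grip) breaks it: do not push a seated bar with over 12 N.
- lamp_rests (a point): Middle of the rests, given at their MEAN height, 42 mm over the bench. The carriage was set by hand and its true height is not reported: the tops of the rests, and the clips with them, are up to 8 mm higher or lower each time, so the end of the press must be felt. Rests: grey blocks 16 mm long, 24 mm wide, at x = +-52 mm, the space between them 14 mm deep.
- lamp_clip1 (a point): Spring clip at the lamp's +x end (point given for the carriage's mean height): upright steel leaf 28 mm wide, with an inward round lip (radius 4 mm, centre 75 mm from the middle, 23.5 mm above the rests' tops); its flared tip ends 37 mm above the rests. The bar is 18 mm longer than the gap between the lips; each clip springs outward at about 0.55 N per mm.
- lamp_clip2 (a point): The same clip at the -x end, facing it. Pushing the bar in takes some 6 to 11 N in all; when its end edges pass the lips (bar about 3.5 mm above the rests) the push drops sharply, even reverses, and the clips close over the upper bevels and draw the bar down onto the rests by themselves. An end that has not snapped sits about 17 mm too high.
- beaker: Bystander: open glass beaker, 70 mm across, 90 mm high; origin at the centre of its underside.
- jar: Bystander: amber jar with a steel cap, 60 mm across, 85 mm high; origin at the centre of its underside.
- dish: Bystander: flat round covered dish, 90 mm across, 18 mm high; origin at the centre of its underside.
- spoon: Bystander: steel lab spoon 160 mm long, lying on the bench.

How it is judged:
On the way, in this order (a step that is already met when the one before it is completed fails the run):
1. the bar is lifted clear of the bench, to above the clips (height (world z) of bar_mid above 0.095 m), for 0.1 s.
2. both ends of the bar are down under the clips (z of each of bar_end1, bar_end2 in the frame of lamp below 0.0707 m and horizontal distance between bar_mid and lamp below 0.008 m), for 0.2 s.
At the end, for the whole second after the job is handed in: The bar lies at rest, level (within 0.03 rad), snapped under both clips: each end edge 53.5 to 70.7 mm above the bench (an end that has not snapped stays higher or leaves the bar tilted), its centre within 8 mm of the lamp's centre and its length within 0.08 rad of the lamp's (all of step 2 and z of each of bar_end1, bar_end2 in the frame of lamp above 0.0535 m and angle between the x axis of bar_mid and the x axis of lamp, either way round below 0.08 rad and angle between bar_mid's own z axis and vertical below 0.03 rad and linear speed of bar below 0.02 m/s); the robot touches nothing.
It fails at once if the bar is forced against the lamp with more than 34 N (contact force between bar and lamp above 34 N).
It fails at once if a bystander is moved by more than 30 mm (distance of any of beaker, jar, dish, spoon from where it was at the start of the episode above 0.03 m).
It also fails if it takes over 56 s, if anything falls off the work surface, if the arm or the gripper's body presses on something with over 40 N, if the wrist force passes 120 N, or if a joint passes its speed limit or range.

### The arm

A 6-joint arm with a two-finger parallel gripper is mounted at the origin on the work surface. World frame = base frame: x ahead of the robot, y to its left, z up, the work surface at z = 0. Lengths are in m, angles in rad, forces in N, time in s.
With the tool pointing down it reaches from about 0.325 to 0.775 m from the base axis. Payload 9.3 kg.
Tool frame: the origin (TCP) lies at the very end of the fingers, on their centre line; the grasp point (between the pads) lies 19 mm behind it (ctrl.grasp_offset is the distance from the TCP to the grasp point, in m); z points along the fingers, y is the direction in which the jaws open and shut (so a half turn about z gives the same grasp; the last joint's range is limited). The gripper opens to 85 mm and grips with 20 to 120 N. Pads are 22 mm wide; open, the fingers measure 114 mm over their backs; the gripper's body (76 mm by 85 mm) begins 54 mm behind the grasp point. The pads swing forward as they close: fully open they stand 13 mm farther back than shut.
Start: joints at [1.058, 0.259, 0.021, 1.334, 0, 1.418], TCP at [0.194, 0.515, 0.231] pointing down, gripper open.
Joint ranges: [-3.04, 3.04], [-0.91, 1.82], [-1.04, 1.36], [-1.92, 1.95], [-1.52, 1.45], [-3.14, 3.14]. Speed limits (rad/s): [2.22, 2.22, 2.79, 3.14, 3.14, 3.14].

### API

Orientations are given as a unit quaternion [x, y, z, w].
In Python, from workcell import ctrl gives the robot as it stands.
- The arm moves only by the tool play_rows, never from a script. Its arguments are lists of equal length, an entry for each row: "dr": the turn, a rotation vector about the world's x, y, z in rad, a list of three; "dp": the shift along the world's x, y, z in mm, a list of three; "fingers": the opening, from 0 (shut) to 1 (fully open). In form: {"dr": [[rx, ry, rz], ...], "dp": [[x, y, z], ...], "fingers": [fingers, ...]}. A call has 1 to 20 rows; each row is the pose to reach, as a shift and turn from the pose measured when the call began; what a row does not reach only later rows make up. A row lasts 1/8 s, in which the tool goes at most 62.5 mm and 10.7 degrees, less where a joint would pass 70% of its speed; a pose out of reach is approached as far as the arm can. A call with a gripper value outside its range is refused whole. The fingers move at their own pace and stop on an object; "force" is the grip in N (left out, the last holds). Time passes only in rows, so rows that repeat a pose let the fingers close. It gives the time, the measured TCP pose, the force and the opening at its end, in the units of the state.
- ctrl.sense(): the state, without advancing time (a new reading comes with each control period).
- ctrl.capture(name): name is "side" or "top"; returns a dict with "image" (480x640x3 uint8, blue, green, red), "range_z" (480x640 float32, m along the optical axis (not along the pixel's ray), 0 where there is no reading), "mtx" (3x3 intrinsics, pixels), "view" (4x4, takes a point from world to camera coordinates). Camera axes: x right, y up, looking along -z (the intrinsics and any distortion apply to the point x, -y, -z); pixel columns grow to the right and rows downward; lengths in m; the calibration is good to about 2 mm. A picture is of the moment at which its call begins.
- ctrl.close_job(): hands the job in, once; it reports no verdict.
The state is a dict: "time": time; "joint_pos": joint angles; "joint_vel": joint speeds; "effort": joint torques, N m; "position": TCP position; "orientation": TCP orientation; "force": force on the tool from outside, world axes, zero at the start; "wrist_torque": the same for the moment, N m; "gripper_width": finger opening in m.
Only numpy, scipy, OpenCV 4.12 (cv2) and the standard library are available. Lean on these libraries where they do the work, as an engineer would, in place of code of your own. Each camera call takes 0.05 s, during which the arm holds its last target. There are 200 camera calls.

## Working session

There is one attempt and no reset: what is moved stays moved. The work goes in short steps, Python scripts to look and compute and a tool call to move; the robot and the scene stay as the last step left them, time stands still between calls to the robot, and variables do not carry over. Pictures are saved under pics/ and viewed, about 8 in all and at most 12, crops included, and the job is handed in when it is done.

Besides the shell and the picture viewer there is one more tool, called after "Emit:" as name(argument=value, ...), one argument or row to a line, values as JSON. play_rows: Moves the arm, as the interface text tells. Its arguments: {"type":"object","properties":{"dr":{"type":"array"},"dp":{"type":"array"},"fingers":{"type":"array"},"force":{"type":"number"}},"required":["dr","dp","fingers"]}

```bash
mkdir -p pics; cat > h.py <<'E'
import numpy as np, cv2
from workcell import ctrl
def snap(n,tag):
    c=ctrl.capture(n); cv2.imwrite(f'pics/{tag}.png',c['image']); np.savez(f'pics/{tag}.npz',**c); return c
def world(c):
    K=c['mtx'];z=c['range_z'];v,u=np.mgrid[:480,:640]
    P=np.stack([(u-K[0,2])/K[0,0]*z,-(v-K[1,2])/K[1,1]*z,-z,np.ones_like(z)],-1)
    W=P@np.linalg.inv(c['view']).T
    W=W[...,:3]; W[z==0]=np.nan; return W
E
python3 - <<'E'
from h import *
for n in('top','side'):
    c=snap(n,n+'0'); print(n,c.keys(),c['mtx'],np.linalg.inv(c['view'])[:3,3])
s=ctrl.sense();print({k:np.round(v,3) for k,v in s.items()})
E
```

```text
top dict_keys(['image', 'range_z', 'mtx', 'view']) [[471.62427194   0.         321.40118172]
 [  0.         471.62427194 241.44113644]
 [  0.           0.           1.        ]] [ 0.47712125 -0.00828368  1.00260249]
side dict_keys(['image', 'range_z', 'mtx', 'view']) [[577.32288224   0.         326.31013429]
 [  0.         577.32288224 236.51431957]
 [  0.           0.           1.        ]] [-0.07075152 -0.65465133  0.99134546]
{'time': np.float64(0.1), 'joint_pos': array([ 1.058,  0.259,  0.021,  1.334, -0.   ,  1.418]), 'joint_vel': array([-0.001,  0.   ,  0.002,  0.001, -0.001, -0.   ]), 'effort': array([ 6.0000e-03, -5.5669e+01,  3.4507e+01,  1.1000e-02, -0.0000e+00,
       -0.0000e+00]), 'position': array([0.194, 0.515, 0.231]), 'orientation': array([ 0.179,  0.984, -0.001, -0.   ]), 'force': array([-0.809, -0.865, -0.119]), 'wrist_torque': array([ 0.026, -0.002, -0.022]), 'gripper_width': np.float64(0.086)}
```

View pics/top0.png

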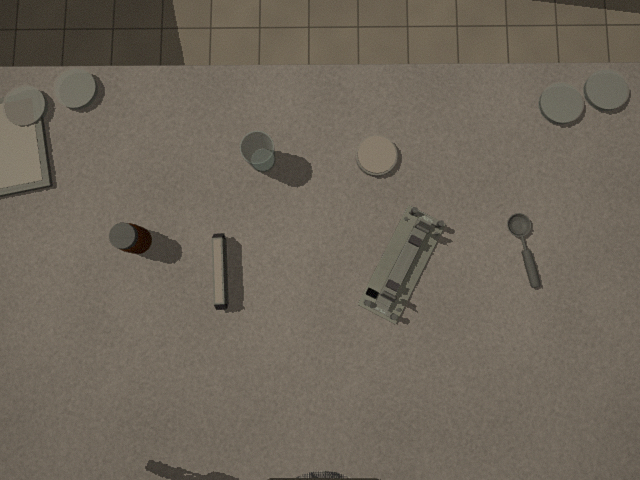

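View pics/side0.png

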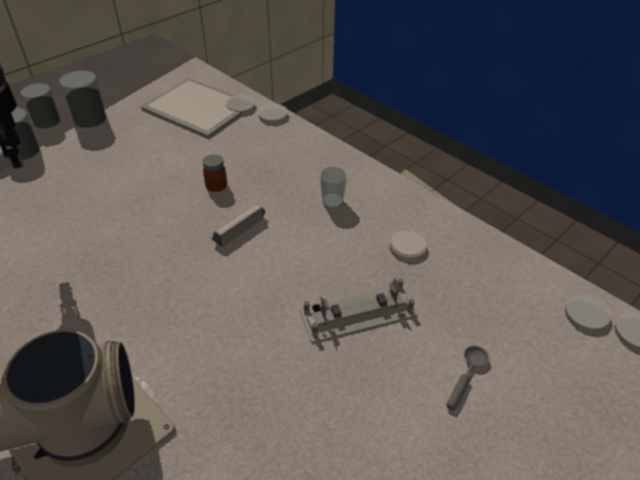

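The top view shows the bar at about (220,271), upright in the picture, and the lamp at about (405,265), tilted. The jar is at (128,238), the beaker at (260,155), the dish at (377,155) and the spoon at (525,250). Next I measure with depth and take enlarged crops.

```bash
python3 - <<'E'
from h import *
c=dict(np.load('pics/top0.npz'));W=world(c)
def rect(P):
    r=cv2.minAreaRect((P[:,:2]*1000).astype(np.float32)); return np.round(r[0],1),np.round(r[1],1),round(r[2],1)
m=np.zeros((480,640),bool);m[225:320,205:240]=1
b=W[m&(W[...,2]>.03)];print('bar',len(b),np.nanmedian(b[:,2]),rect(b))
bb=b[b[:,2]>.036];u,s,vt=np.linalg.svd(bb[:,:2]-bb[:,:2].mean(0),full_matrices=False);print('mean',bb.mean(0),'ang',np.degrees(np.arctan2(vt[0,1],vt[0,0])))
m[:]=0;m[195:335,350:465]=1
z=W[...,2]
print('bench',np.nanmedian(z[330:400,250:350]), 'near lamp',np.nanmedian(z[330:345,350:450]))
print(np.histogram(z[m&(z>.002)]*1000,bins=np.arange(2,100,4)))
p=W[m&(z>.003)&(z<.010)];print('plate',len(p),rect(p))
h=W[m&(z>.026)];print('upper',len(h),rect(h))
t=np.load('pics/side0.npz')['image']
a=cv2.resize(c['image'][200:330,350:460],None,fx=4.5,fy=4.5,interpolation=cv2.INTER_CUBIC)
d=np.clip(z[200:330,350:460]/.09*255,0,255);d=np.nan_to_num(d).astype(np.uint8)
cv2.imwrite('pics/crop_top.png',np.clip(a*1.6,0,255))
cv2.imwrite('pics/crop_side.png',np.clip(cv2.resize(t[265:350,290:430],None,fx=5.5,fy=5.5,interpolation=cv2.INTER_CUBIC)*1.6,0,255))
E
```

```text
bar 822 0.038245359277868485 (array([530.5, 216.1]), array([148.9,  23.6]), 3.1)
mean [0.53119494 0.21579837 0.03875272] ang -176.69570874163122
bench -0.0014724497134750436 near lamp -0.0014229217628621837
(array([2302,  530,   63,  280,  908,  177,   25,   95,  142,   69,    5,
          0,    1,   14,   77,   66,   41,   29,    1,    0,    0,    0,
          0,    0]), array([ 2,  6, 10, 14, 18, 22, 26, 30, 34, 38, 42, 46, 50, 54, 58, 62, 66,
       70, 74, 78, 82, 86, 90, 94, 98]))
plate 2266 (array([ 548.3, -176. ]), array([239.9, 289.6]), 89.1)
upper 565 (array([ 547.4, -166.2]), array([ 70.6, 227.6]), 62.3)[ WARN:0@1.258] global loadsave.cpp:1063 imwrite_ Unsupported depth image for selected encoder is fallbacked to CV_8U.
```

View pics/crop_top.png

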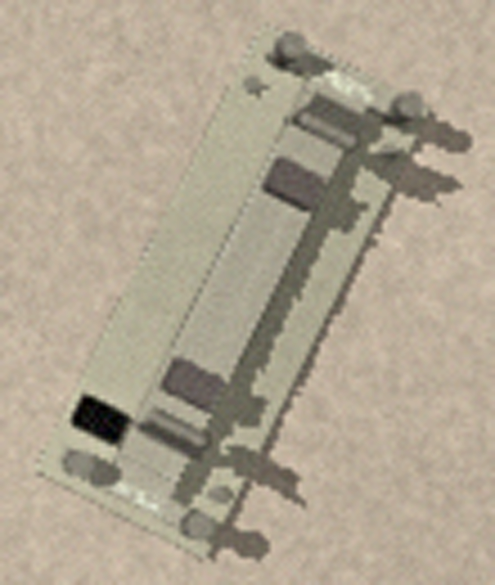

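View pics/crop_side.png

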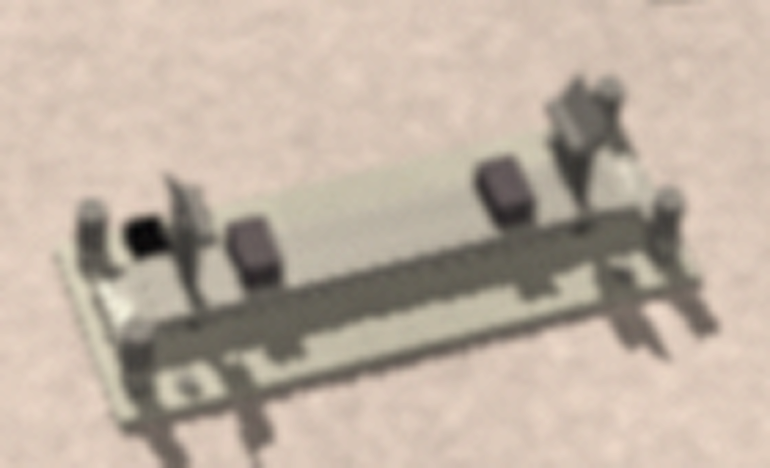

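The top crop shows rests at crop (295,183) and (195,385), clip lips at about (330,118) and (175,430), and the plate running upper right to lower left. In the side crop both clips stand upright. I'll now get the rest and clip positions and heights.

```bash
python3 - <<'E'
from h import *
c=dict(np.load('pics/top0.npz'));W=world(c);z=W[...,2]+.0015
m=np.zeros((480,640),bool);m[195:335,350:465]=1
def near(x,y,r=2):
    u,v=round(350+x/4.5),round(200+y/4.5); return np.round(np.nanmedian(W[v-r:v+r+1,u-r:u+r+1].reshape(-1,3),0)*1000,1)
for n,x,y in(('restA',295,183),('restB',195,385),('midcarr',245,290),('clipA',325,118),('clipB',175,428),('post',290,45),('post',410,105),('post',75,462),('post',200,525)): print(n,near(x,y,1))
k=np.nan_to_num(z)>.0045
k&=m;k=cv2.morphologyEx(k.astype(np.uint8),cv2.MORPH_OPEN,np.ones((5,5)))
n,l,s,_=cv2.connectedComponentsWithStats(k);i=1+s[1:,4].argmax();print(s[i])
P=W[(l==i)&(z<.0095)];r=cv2.minAreaRect((P[:,:2]*1000).astype(np.float32));print('plate',r)
# rests by height component, clips by height
for lo,hi,nm in((.030,.046,'rest'),(.055,.085,'clip')):
    k=(m&(z>lo)&(z<hi)).astype(np.uint8);n,l,s,ce=cv2.connectedComponentsWithStats(k)
    for i in range(1,n):
        if s[i,4]>8:
            p=W[l==i]*1000;print(nm,s[i,4],ce[i].round(1),p.mean(0).round(1),'zmed/max',np.median(p[:,2]).round(1),p[:,2].max().round(1),cv2.minAreaRect(p[:,:2].astype(np.float32)))
# other obstacles tall
E
```

```text
restA [ 591.2 -191.4   34.8]
restB [ 498.9 -142.8   34.4]
midcarr [ 544.8 -168.3   20.6]
clipA [ 618.6 -199.2   61.5]
clipB [ 480.6 -130.7   61.9]
post [ 656.  -188.4   38.1]
post [ 628.  -243.1   39. ]
post [464.6 -89.   39. ]
post [ 436.6 -143.2   38.2]
[ 363  207   81  113 2253]
plate ((548.5155639648438, -167.3081817626953), (86.26893615722656, 236.79818725585938), 63.13661575317383)
rest 33 [414.5 209.9] [ 655.9 -189.6   37. ] zmed/max 37.9 41.9 ((656.4964599609375, -189.3698272705078), (11.3441801071167, 10.476313591003418), 1.044668197631836)
rest 33 [440.4 222.8] [ 628.6 -242.3   37.6] zmed/max 38.6 41.4 ((628.7538452148438, -242.83258056640625), (10.157487869262695, 10.889081954956055), 44.27412033081055)
rest 96 [415.2 240.4] [ 592.6 -190.3   33.7] zmed/max 33.8 38.1 ((593.2147827148438, -190.5143280029297), (24.261768341064453, 16.010038375854492), 62.79367446899414)
rest 96 [392.6 285. ] [ 501. -142.   34.] zmed/max 34.1 39.1 ((501.03680419921875, -142.0847625732422), (23.61834716796875, 15.64879035949707), 60.97425079345703)
rest 30 [367.4 302.6] [465.3 -89.7  38.6] zmed/max 38.6 43.3 ((465.5799560546875, -89.98868560791016), (10.380613327026367, 10.066664695739746), 89.81669616699219)
rest 31 [393.5 316.4] [ 437.7 -142.2   38.1] zmed/max 38.2 43.4 ((437.6474609375, -142.29669189453125), (10.319456100463867, 10.34140682220459), 83.6330337524414)
clip 128 [424.  226.7] [ 616.7 -202.7   64. ] zmed/max 63.3 73.3 ((616.2916259765625, -202.53086853027344), (28.273475646972656, 15.080354690551758), 63.51262283325195)
clip 100 [388.7 296.2] [ 478.1 -129.8   63.9] zmed/max 62.5 74.1 ((478.1224365234375, -130.36325073242188), (28.788110733032227, 14.074044227600098), 63.599388122558594)
```

Rest, clip and post pairs agree: lamp centre (547.1, -166.3), yaw -27.6°, rest tops at about 35.5 mm. The bar centre is (531, 216) with yaw 3.2°. I'll go above the bar.

Emit:
play_rows(
  dr=[
    [0,0,0.04],
    [0,0,0.08],
    [0,0,0.13],
    [0,0,0.17],
    [0,0,0.21],
    [0,0,0.25],
    [0,0,0.29],
    [0,0,0.33],
    [0,0,0.38],
    [0,0,0.417],
    [0,0,0.417],
    [0,0,0.417],
    [0,0,0.417],
    [0,0,0.417],
  ],
  dp=[
    [34,-30,0],
    [67,-60,0],
    [101,-90,0],
    [135,-120,0],
    [169,-150,0],
    [202,-179,0],
    [236,-209,0],
    [270,-239,0],
    [303,-269,-20],
    [337,-299,-50],
    [337,-299,-90],
    [337,-299,-120],
    [337,-299,-131],
    [337,-299,-131],
  ],
  fingers=[1,1,1,1,1,1,1,1,1,1,1,1,1,1],
  force=80,
)

```text
time: 1.85
position: [0.5304, 0.2156, 0.0996]
orientation: [-0.029, 1.0, -0.001, -0.001]
force: [0.5, -0.2, 0.9]
gripper_width: 0.0856
```

```bash
python3 - <<'E'
from h import *
s=ctrl.sense();print({k:np.round(s[k],4) for k in('time','position','orientation','force','gripper_width','joint_pos')})
c=snap('side','side1')
# crosscheck bar & lamp in the undisturbed side view (side0)
c=dict(np.load('pics/side0.npz'));W=world(c);z=W[...,2]
print('bench',np.nanmedian(z[400:440,250:350]),np.nanmedian(z[250:270,200:230]))
def pr(p):
    q=c['view']@np.r_[p,1];x,y,w=q[0],-q[1],-q[2];K=c['mtx'];return np.round([K[0,0]*x/w+K[0,2],K[1,1]*y/w+K[1,2]],1)
a=np.radians(3.2);d=np.array([np.cos(a),np.sin(a),0]);o=np.array([.531,.216,.02]);print('bar ends',pr(o+.08*d),pr(o-.08*d), 'top mid',pr(o+[0,0,.02]))
a=np.radians(-27.6);d=np.array([np.cos(a),np.sin(a),0]);o=np.array([.5471,-.1663,.0355]);print('rests',pr(o+.052*d),pr(o-.052*d))
t=np.linalg.inv
for nm,(x0,x1,y0,y1),lo,hi in(('bartop',(205,270,200,250),.034,.046),('rest',(325,392,285,325),.028,.040)):
    m=np.zeros(z.shape,bool);m[y0:y1,x0:x1]=1;k=(m&(z>lo)&(z<hi)).astype(np.uint8);n,l,s,ce=cv2.connectedComponentsWithStats(k)
    for i in range(1,n):
        if s[i,4]>15: p=W[l==i]*1000;print(nm,s[i,4],ce[i].round(1),p.mean(0).round(1),cv2.minAreaRect(p[:,:2].astype(np.float32)))
E
python3 -c "
import cv2;a=cv2.imread('pics/side1.png')[100:300,130:330];cv2.imwrite('pics/s1c.png',cv2.resize(a,None,fx=3,fy=3,interpolation=2))"
```

```text
{'time': np.float64(1.85), 'position': array([0.5304, 0.2156, 0.0996]), 'orientation': array([-2.870e-02,  9.996e-01, -7.000e-04, -5.000e-04]), 'force': array([ 0.5207, -0.1853,  0.8518]), 'gripper_width': np.float64(0.0856), 'joint_pos': array([ 0.2402,  0.3657, -0.1684,  1.0381, -0.0012,  0.1828])}
bench 0.00035995706315539167 0.00013211085787501187
bar ends [261.8 209. ] [213.3 241.8] top mid [237.6 218.9]
rests [380.9 297.9] [335.  309.1]
bartop 452 [237.7 219.9] [529.6 213.   39.8] ((530.8502807617188, 213.74020385742188), (145.25804138183594, 29.452024459838867), 3.8867297172546387)
rest 92 [381.7 298.6] [ 593.4 -192.8   34.9] ((594.1319580078125, -191.88916015625), (28.448461532592773, 17.098670959472656), 62.115478515625)
rest 96 [335.8 309.8] [ 501.4 -144.2   34.5] ((503.0403747558594, -142.72052001953125), (26.974071502685547, 17.214744567871094), 60.28346252441406)
```

View pics/s1c.png

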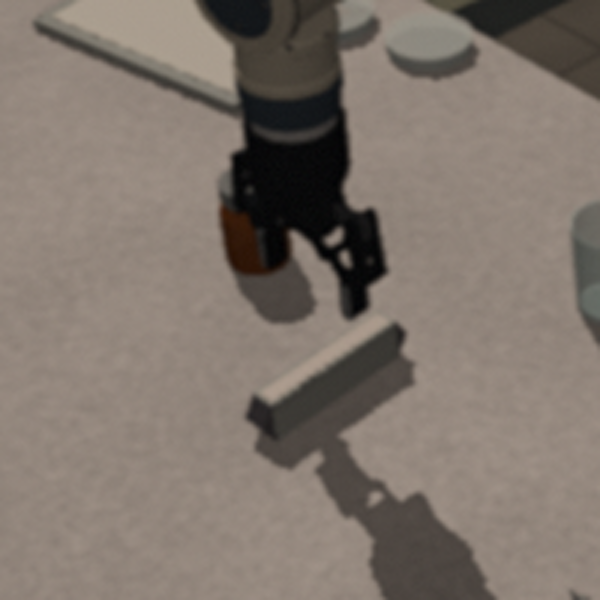

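The crop shows the open gripper straddling the bar's line with clear space, and the side camera agrees within 2 mm. I'll descend and close.

Emit:
play_rows(
  dr=[
    [0,0,0],
    [0,0,0],
    [0,0,0],
    [0,0,0],
    [0,0,0],
    [0,0,0],
    [0,0,0],
    [0,0,0],
    [0,0,0],
    [0,0,0],
    [0,0,0],
    [0,0,0],
    [0,0,0],
    [0,0,0],
    [0,0,0],
  ],
  dp=[
    [0.5,0,-20],
    [0.5,0,-40],
    [0.5,0,-60],
    [0.5,0,-75],
    [0.5,0,-85],
    [0.5,0,-91],
    [0.5,0,-91],
    [0.5,0,-91],
    [0.5,0,-91],
    [0.5,0,-91],
    [0.5,0,-91],
    [0.5,0,-91],
    [0.5,0,-91],
    [0.5,0,-91],
    [0.5,0,-91],
  ],
  fingers=[1,1,1,1,1,1,1,0,0,0,0,0,0,0,0],
  force=80,
)

```text
time: 3.78
position: [0.5316, 0.2159, 0.0099]
orientation: [-0.029, 1.0, -0.0, 0.001]
force: [-0.6, 0.8, 5.4]
gripper_width: 0.0209
```

Emit:
play_rows(
  dr=[
    [0,0,0],
    [0,0,0],
    [0,0,0],
    [0,0,0],
    [0,0,0],
    [0,0,0],
    [0,0,0],
    [0,0,0],
    [0,0,0],
  ],
  dp=[
    [0,0,5],
    [0,0,15],
    [0,0,35],
    [0,0,60],
    [0,0,85],
    [0,0,110],
    [0,0,120],
    [0,0,120],
    [0,0,120],
  ],
  fingers=[0,0,0,0,0,0,0,0,0],
)

```text
time: 4.9
position: [0.5311, 0.2157, 0.1289]
orientation: [-0.029, 1.0, -0.001, -0.0]
force: [-0.0, -0.5, -2.2]
gripper_width: 0.021
```

```bash
python3 - <<'E'
from h import *
s=ctrl.sense();print({k:np.round(s[k],4) for k in('time','position','orientation','force','wrist_torque','gripper_width')})
c=snap('side','side2');cv2.imwrite('pics/s2c.png',cv2.resize(c['image'][80:280,130:330],None,fx=3,fy=3,interpolation=2))
E
```

```text
{'time': np.float64(4.9), 'position': array([0.5311, 0.2157, 0.1289]), 'orientation': array([-2.870e-02,  9.996e-01, -6.000e-04, -1.000e-04]), 'force': array([-0.0318, -0.4965, -2.2009]), 'wrist_torque': array([ 0.011 ,  0.041 , -0.0186]), 'gripper_width': np.float64(0.021)}
```

View pics/s2c.png

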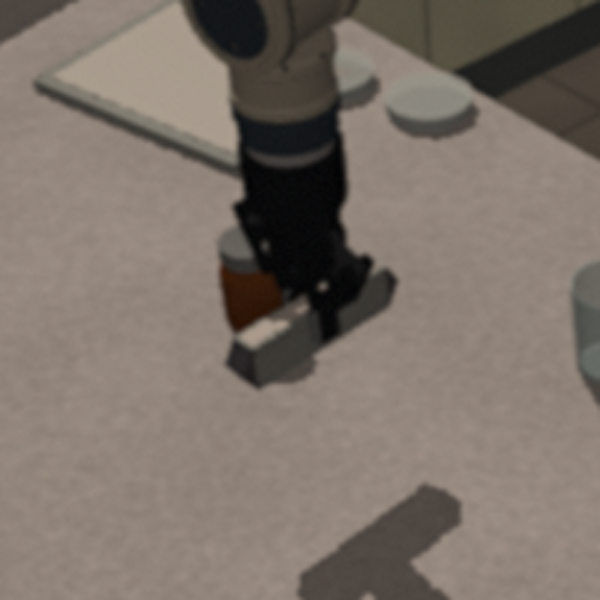

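The bar is held level and centred in the jaws (crop (310,320)). Now I carry it above the lamp.

Emit:
play_rows(
  dr=[
    [0,0,-0.03],
    [0,0,-0.09],
    [0,0,-0.15],
    [0,0,-0.21],
    [0,0,-0.27],
    [0,0,-0.33],
    [0,0,-0.39],
    [0,0,-0.45],
    [0,0,-0.51],
    [0,0,-0.539],
    [0,0,-0.539],
    [0,0,-0.539],
    [0,0,-0.539],
    [0,0,-0.539],
  ],
  dp=[
    [1,-19,0],
    [3,-57,0],
    [5,-96,0],
    [6,-134,0],
    [8,-172,0],
    [10,-210,0],
    [12,-249,0],
    [13,-287,0],
    [15,-325,0],
    [16,-364,0],
    [16.7,-382.5,0],
    [16.7,-382.5,0],
    [16.7,-382.5,0],
    [16.7,-382.5,0],
  ],
  fingers=[0,0,0,0,0,0,0,0,0,0,0,0,0,0],
)

```text
time: 6.7
position: [0.5477, -0.1657, 0.1289]
orientation: [0.238, 0.971, -0.0, -0.0]
force: [1.1, 0.2, -2.0]
gripper_width: 0.0204
```

```bash
cat > look.py <<'E'
import sys
from h import *
tag=sys.argv[1]
s=ctrl.sense();print({k:np.round(s[k],4) for k in('time','position','orientation','force','wrist_torque','gripper_width')})
c=snap('side','side'+tag);cv2.imwrite(f'pics/s{tag}c.png',np.clip(cv2.resize(c['image'][180:360,280:460],None,fx=3.3,fy=3.3,interpolation=2)*1.4,0,255).astype(np.uint8))
t=snap('top','top'+tag);cv2.imwrite(f'pics/t{tag}c.png',np.clip(cv2.resize(t['image'][190:340,345:475],None,fx=4,fy=4,interpolation=2)*1.4,0,255).astype(np.uint8))
a,b=[cv2.imread(f'pics/{k}{tag}c.png') for k in 'st'];b=cv2.resize(b,(int(b.shape[1]*.66),int(b.shape[0]*.66)));a=cv2.resize(a,(396,396));cv2.imwrite(f'pics/both{tag}.png',np.hstack([a,b]) if a.shape[0]==b.shape[0] else a)
E
python3 look.py 3
```

```text
{'time': np.float64(6.7), 'position': array([ 0.5477, -0.1657,  0.1289]), 'orientation': array([ 2.378e-01,  9.713e-01, -5.000e-04, -5.000e-04]), 'force': array([ 1.1297,  0.2485, -1.9705]), 'wrist_torque': array([-0.06  ,  0.0561,  0.0055]), 'gripper_width': np.float64(0.0204)}
```

View pics/both3.png

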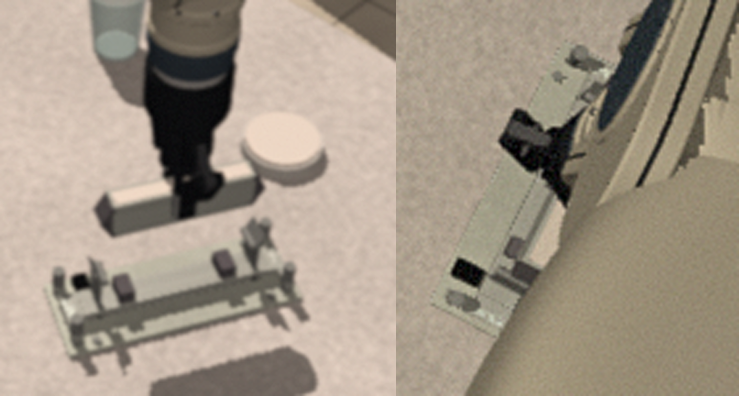

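Side crop: bar level over the lamp, ends at crop (97,208) and (262,186); the top view is hidden by the arm. I'll check the bar's centre by side depth and by reprojecting the end edges.

```bash
python3 - <<'E'
from h import *
c=dict(np.load('pics/side3.npz'));W=world(c);z=W[...,2]
a=np.radians(-27.6);d=np.array([np.cos(a),np.sin(a),0]);n=np.array([-d[1],d[0],0]);o=np.array([.5478,-.1668,0])
m=np.zeros(z.shape,bool);m[245:292,318:405]=1
q=(W-o);s=q@d*1000;t=q@n*1000
k=m&(z>.112)&(z<.165)&(abs(t)<20)&(abs(s)<90)
print('s extent',np.percentile(s[k],[0,.5,99.5,100]),'t',np.percentile(t[k],[1,50,99]))
for lo in(-70,-50,-35,35,50,65):
    kk=k&(s>lo-6)&(s<lo+6);print(lo,'z max/min',np.percentile(z[kk]*1000,[2,98]).round(1),'front face t',np.median(t[kk&(z<.15)]).round(1))
K=c['mtx']
def pr(p):
    q=c['view']@np.r_[p,1];return np.round([K[0,0]*q[0]/-q[2]+K[0,2],K[1,1]*-q[1]/-q[2]+K[1,2]],1)
b=np.array([.5477,-.1657,.139]);print('pred ends',pr(b-.08*d-.011*n),pr(b-.08*d+.011*n),pr(b+.08*d-.011*n),pr(b+.08*d+.011*n))
cv2.imwrite('pics/s3z.png',np.clip(cv2.resize(c['image'][240:300,310:410],None,fx=7,fy=7,interpolation=2)*1.5,0,255).astype(np.uint8))
E
```

```text
s extent [-79.197735   -77.88717642  77.89481398  80.66191882] t [-17.4790492   -8.5049321   13.25132974]
-70 z max/min [122.9 161.1] front face t -8.8
-50 z max/min [120.  162.2] front face t -9.4
-35 z max/min [121.1 161.8] front face t -9.2
35 z max/min [119.6 161.6] front face t -9.3
50 z max/min [121.1 161.2] front face t -9.1
65 z max/min [122.1 161.4] front face t -9.6
pred ends [324.7 282.9] [321.3 274.9] [400.  265.5] [395.8 258. ]
```

View pics/s3z.png

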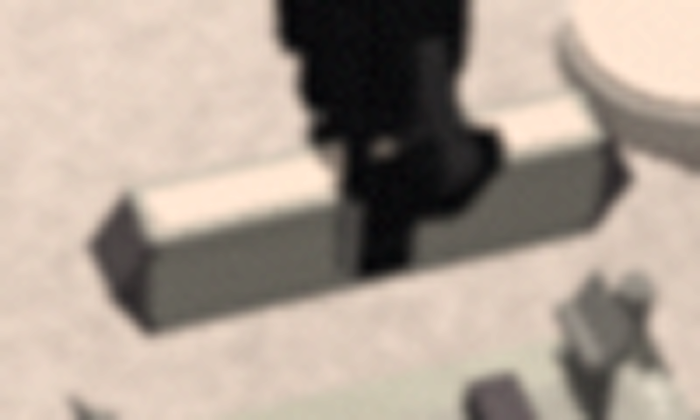

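The bar is centred lengthwise to within 0.5 mm. I correct about 1.3 mm sideways and go down to just above clip contact.

Emit:
play_rows(
  dr=[
    [0,0,0],
    [0,0,0],
    [0,0,0],
    [0,0,0],
    [0,0,0],
    [0,0,0],
    [0,0,0],
    [0,0,0],
  ],
  dp=[
    [-0.6,-1.2,-5],
    [-0.6,-1.2,-15],
    [-0.6,-1.2,-25],
    [-0.6,-1.2,-35],
    [-0.6,-1.2,-45],
    [-0.6,-1.2,-52],
    [-0.6,-1.2,-54],
    [-0.6,-1.2,-54],
  ],
  fingers=[0,0,0,0,0,0,0,0],
)

```text
time: 7.8
position: [0.5473, -0.1671, 0.075]
orientation: [0.238, 0.971, -0.001, -0.0]
force: [0.3, 0.1, -1.8]
gripper_width: 0.0209
```

Emit:
play_rows(
  dr=[
    [0,0,0],
    [0,0,0],
    [0,0,0],
    [0,0,0],
    [0,0,0],
    [0,0,0],
  ],
  dp=[
    [0,0,-2],
    [0,0,-4],
    [0,0,-6],
    [0,0,-8],
    [0,0,-10],
    [0,0,-10],
  ],
  fingers=[0,0,0,0,0,0],
)

```text
time: 8.55
position: [0.5473, -0.1671, 0.0649]
orientation: [0.238, 0.971, -0.001, -0.0]
force: [-0.1, 0.9, -1.7]
gripper_width: 0.021
```

Emit:
play_rows(
  dr=[
    [0,0,0],
    [0,0,0],
    [0,0,0],
    [0,0,0],
    [0,0,0],
  ],
  dp=[
    [0,0,-1],
    [0,0,-2],
    [0,0,-3],
    [0,0,-4],
    [0,0,-4],
  ],
  fingers=[0,0,0,0,0],
)

```text
time: 9.18
position: [0.5474, -0.1671, 0.0609]
orientation: [0.238, 0.971, -0.001, -0.0]
force: [0.1, -0.2, 1.9]
gripper_width: 0.0209
```

Contact has begun: vertical force rose from -1.8 to +1.9. I continue in small steps.

Emit:
play_rows(
  dr=[
    [0,0,0],
    [0,0,0],
    [0,0,0],
    [0,0,0],
  ],
  dp=[
    [0,0,-1],
    [0,0,-2],
    [0,0,-3],
    [0,0,-3],
  ],
  fingers=[0,0,0,0],
)

```text
time: 9.68
position: [0.5474, -0.1672, 0.058]
orientation: [0.238, 0.971, -0.001, -0.0]
force: [-0.3, 0.3, 3.8]
gripper_width: 0.0211
```

Emit:
play_rows(
  dr=[
    [0,0,0],
    [0,0,0],
    [0,0,0],
    [0,0,0],
  ],
  dp=[
    [0,0,-1],
    [0,0,-2],
    [0,0,-3],
    [0,0,-3],
  ],
  fingers=[0,0,0,0],
)

```text
time: 10.18
position: [0.5477, -0.1673, 0.0552]
orientation: [0.238, 0.971, -0.001, 0.0]
force: [-0.5, 0.6, 5.6]
gripper_width: 0.0211
```

Emit:
play_rows(
  dr=[
    [0,0,0],
    [0,0,0],
    [0,0,0],
  ],
  dp=[
    [0,0,-1],
    [0,0,-2],
    [0,0,-2],
  ],
  fingers=[0,0,0],
)

```text
time: 10.55
position: [0.5479, -0.1674, 0.0536]
orientation: [0.238, 0.971, -0.001, 0.001]
force: [0.1, 0.1, 6.0]
gripper_width: 0.021
```

Emit:
play_rows(
  dr=[
    [0,0,0],
    [0,0,0],
    [0,0,0],
  ],
  dp=[
    [0,0,-1],
    [0,0,-2],
    [0,0,-2],
  ],
  fingers=[0,0,0],
)

```text
time: 10.92
position: [0.5483, -0.1676, 0.0521]
orientation: [0.238, 0.971, -0.001, 0.001]
force: [-0.6, -0.2, 8.6]
gripper_width: 0.0209
```

Emit:
play_rows(
  dr=[
    [0,0,0],
    [0,0,0],
    [0,0,0],
  ],
  dp=[
    [0,0,-1],
    [0,0,-1.5],
    [0,0,-1.5],
  ],
  fingers=[0,0,0],
)

```text
time: 11.3
position: [0.5485, -0.1677, 0.0509]
orientation: [0.238, 0.971, -0.001, 0.002]
force: [-0.2, 0.1, 6.4]
gripper_width: 0.0207
```

Emit:
play_rows(
  dr=[
    [0,0,0],
    [0,0,0],
    [0,0,0],
  ],
  dp=[
    [0,0,-0.7],
    [0,0,-1.4],
    [0,0,-1.4],
  ],
  fingers=[0,0,0],
)

```text
time: 11.68
position: [0.5483, -0.1676, 0.0493]
orientation: [0.238, 0.971, -0.001, 0.001]
force: [0.1, -0.0, 3.2]
gripper_width: 0.021
```

```bash
python3 look.py 4; python3 - <<'E'
import cv2,numpy as np
a=np.load('pics/side4.npz')['image'][250:330,300:420];cv2.imwrite('pics/s4z.png',np.clip(cv2.resize(a,None,fx=6,fy=6,interpolation=2)*1.5,0,255).astype(np.uint8))
E
```

```text
{'time': np.float64(11.675), 'position': array([ 0.5483, -0.1676,  0.0493]), 'orientation': array([ 2.378e-01,  9.713e-01, -9.000e-04,  1.300e-03]), 'force': array([ 0.0735, -0.0429,  3.2441]), 'wrist_torque': array([ 0.0302, -0.014 , -0.0349]), 'gripper_width': np.float64(0.021)}
```

View pics/s4z.png

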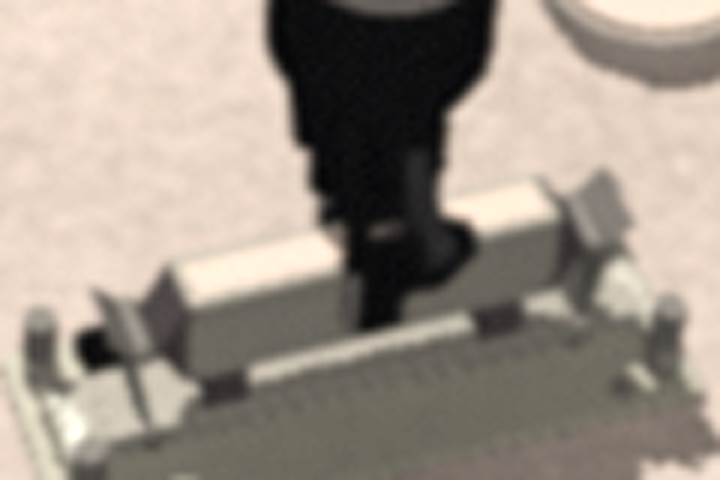

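The bar is level between the clips, edges at lip height and the underside a few mm above the rests. Force is dropping, so it is near the snap. I keep stepping.

Emit:
play_rows(
  dr=[
    [0,0,0],
    [0,0,0],
    [0,0,0],
  ],
  dp=[
    [0,0,-0.6],
    [0,0,-1.2],
    [0,0,-1.2],
  ],
  fingers=[0,0,0],
)

```text
time: 12.15
position: [0.5479, -0.1674, 0.0475]
orientation: [0.238, 0.971, -0.001, 0.001]
force: [-0.0, 0.4, -2.8]
gripper_width: 0.0209
```

Emit:
play_rows(
  dr=[
    [0,0,0],
    [0,0,0],
    [0,0,0],
  ],
  dp=[
    [0,0,-0.5],
    [0,0,-1],
    [0,0,-1],
  ],
  fingers=[0,0,0],
)

```text
time: 12.52
position: [0.5477, -0.1673, 0.0462]
orientation: [0.238, 0.971, -0.001, 0.0]
force: [-0.9, 1.1, -4.4]
gripper_width: 0.0211
```

Emit:
play_rows(
  dr=[
    [0,0,0],
    [0,0,0],
    [0,0,0],
  ],
  dp=[
    [0,0,-0.4],
    [0,0,-0.8],
    [0,0,-0.8],
  ],
  fingers=[0,0,0],
)

```text
time: 12.9
position: [0.5477, -0.1673, 0.0457]
orientation: [0.238, 0.971, -0.001, 0.0]
force: [-0.7, 0.7, 0.4]
gripper_width: 0.0208
```

The clips drew the bar down (-4.4 N), then the rests took up contact (+0.4 N), so it is snapped and seated. I let go and retreat upward.

Emit:
play_rows(
  dr=[
    [0,0,0],
    [0,0,0],
    [0,0,0],
    [0,0,0],
    [0,0,0],
    [0,0,0],
    [0,0,0],
    [0,0,0],
    [0,0,0],
    [0,0,0],
    [0,0,0],
    [0,0,0],
    [0,0,0],
    [0,0,0],
    [0,0,0],
    [0,0,0],
    [0,0,0],
    [0,0,0],
  ],
  dp=[
    [0,0,0],
    [0,0,0],
    [0,0,0],
    [0,0,0],
    [0,0,0],
    [0,0,5],
    [0,0,15],
    [0,0,30],
    [0,0,55],
    [0,0,80],
    [0,0,110],
    [0,0,140],
    [-20,40,150],
    [-40,80,150],
    [-60,120,150],
    [-80,160,150],
    [-90,200,150],
    [-90,200,150],
  ],
  fingers=[0.9,0.9,0.9,0.9,0.9,0.9,0.9,0.9,0.9,0.9,0.9,0.9,0.9,0.9,0.9,0.9,0.9,0.9],
)

```text
time: 15.15
position: [0.4569, 0.0347, 0.1971]
orientation: [0.236, 0.972, -0.0, 0.001]
force: [0.8, -0.6, 0.3]
gripper_width: 0.0769
```

```bash
python3 look.py 5; python3 - <<'E'
from h import *
d=np.array([np.cos(np.radians(-27.6)),np.sin(np.radians(-27.6)),0]);n=np.array([-d[1],d[0],0]);o=np.array([.5478,-.1668,0])
for nm,b in(('side5',0),('top5',.0015)):
    c=dict(np.load(f'pics/{nm}.npz'));W=world(c);z=W[...,2]+b;q=W-o;s=q@d*1000;t=q@n*1000
    for lo in(-60,-40,-20,0,20,40,60):
        k=(abs(s-lo)<8)&(abs(t)<9)&(z>.05)&(z<.12);print(nm,lo,k.sum(),'topz',np.median(z[k]*1000).round(1),'t med',np.median(t[(abs(s-lo)<8)&(abs(t)<20)&(z>.066)&(z<.09)]).round(1))
    k=(abs(t)<9)&(z>.072)&(z<.08)&(abs(s)<95);P=W[(abs(t)<16)&(z>.07)&(z<.09)&(abs(s)<60)][:,:2];vt=np.linalg.svd(P-P.mean(0),full_matrices=False)[2][0];print('yaw',np.degrees(np.arctan(vt[1]/vt[0])),'s ext',np.percentile(s[k],[1,99]))
a=np.load('pics/side5.npz')['image'][250:330,300:420];cv2.imwrite('pics/s5z.png',np.clip(cv2.resize(a,None,fx=6,fy=6,interpolation=2)*1.5,0,255).astype(np.uint8))
E
```

```text
{'time': np.float64(15.15), 'position': array([0.4569, 0.0347, 0.1971]), 'orientation': array([ 2.362e-01,  9.717e-01, -4.000e-04,  1.300e-03]), 'force': array([ 0.7682, -0.6132,  0.3439]), 'wrist_torque': array([-0.0563, -0.0241,  0.0188]), 'gripper_width': np.float64(0.0769)}
side5 -60 60 topz 76.4 t med -2.7
side5 -40 55 topz 76.3 t med -4.5
side5 -20 51 topz 76.7 t med -5.6
side5 0 53 topz 76.5 t med -4.8
side5 20 54 topz 76.2 t med -4.7
side5 40 54 topz 76.2 t med -4.4
side5 60 54 topz 77.0 t med -4.9
yaw -27.413207966211395 s ext [-71.02643927  70.52355374]
top5 -60 72 topz 76.3 t med -0.2
top5 -40 75 topz 76.2 t med -0.2
top5 -20 74 topz 76.2 t med -0.1
top5 0 75 topz 75.7 t med 0.1
top5 20 73 topz 76.4 t med -0.4
top5 40 72 topz 76.1 t med 0.0
top5 60 71 topz 75.7 t med -0.1
yaw -27.509341821195846 s ext [-70.76875498  68.63479821]
```

View pics/s5z.png

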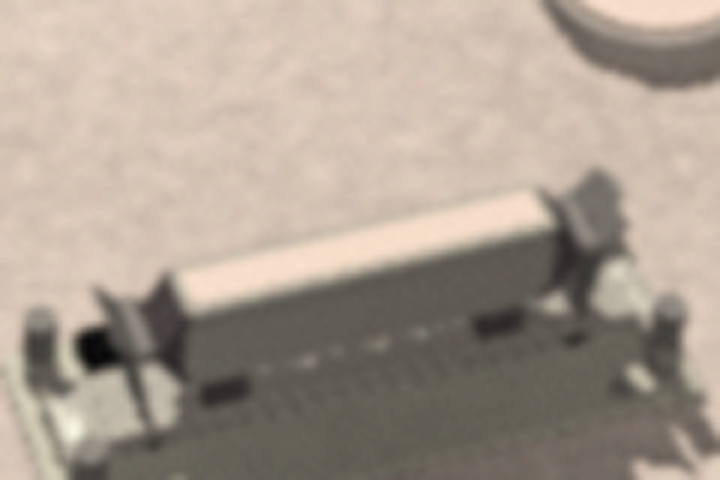

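The picture shows the bar seated level on both rests with both clips closed over its ends. The top is at 76 mm along the whole length, so the end edges are at about 56 mm.

```bash
python3 -c "
from workcell import ctrl
print(ctrl.close_job())"
```

```text
the job is handed in; nothing more can be done
None
```

The bar is snapped in under both clips and resting on the lamp. I handed the job in at about 15 s of the 56 s allowed; no verdict was reported.

- **Pick-up:** I located the bar and lamp with both cameras, which agreed within about 2 mm. I then gripped the bar at its middle and lifted it level. The highest vertical force read during the press was +8.6 N.
- **Press:** I lowered it in steps of 1 to 3 mm. The vertical force peaked at +8.6 N and dropped to -4.4 N as the clips drew the bar down. It came back to +0.4 N as the bar reached the rests. I stopped there, let go and moved away.
- **Last checks:** From both cameras, the bar's top is 76 mm high and level to about 1 mm along its length, so the end edges are at about 56 mm (allowed 53.5 to 70.7). Its yaw is about 27.5°, against 27.6° for the lamp. It is centred within about 1 mm.
- **Not measured:** I did not re-measure the bystanders after the move. The arm's path stayed clear of them, and I saw no contact with them.

No check failed. The side camera put the bar up to 2 mm closer to itself than the top camera did, which is within its stated calibration.

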